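# Take a speaker foot's height on the gauge and draw the stop rod to it

### The arm

A 6-joint arm with a two-finger parallel gripper is mounted at the origin on a cart in front of the work surface, level with it; the furniture and walls round the work are solid. World frame = base frame: x ahead of the robot, y to its left, z up, the work surface at z = 0. Lengths are in mm, angles in rad, forces in N, time in s.
With the tool pointing down it reaches from about 275 to 750 mm from the base axis. Payload 10.2 kg.
Tool frame: the origin (TCP) lies midway between the tips of the shut fingers; the grasp point (between the pads) lies 19 mm behind it; y points along the fingers, z is the direction in which the jaws open and shut, and the axes are right-handed (so a half turn about y gives the same grasp; the last joint's range is limited). The gripper opens to 85 mm and grips with 20 to 120 N. Pads are 22 mm wide; open, the fingers measure 114 mm over their backs; the gripper's body (76 mm by 85 mm) begins 54 mm behind the grasp point. The pads swing forward as they close: fully open they stand 13 mm farther back than shut.
Start: joints at [1.013, 0.313, 1.498, -0, 1.331, -0.223], TCP at [172.517, 495.851, 192.294] pointing down, gripper open.
Joint ranges: [-2.94, 2.94], [-0.97, 2.17], [0.19, 2.56], [-1.23, 4.37], [0.02, 3.11], [-2.88, 2.88]. Speed limits (rad/s): [2.39, 2.39, 3.01, 3.14, 3.14, 3.14].

### API

Orientations are given as a unit quaternion [w, x, y, z].
In Python, from rig import ctrl gives the robot as it stands.
- The arm moves only by the shell command python3 -m inch 'ROWS' [OPENING] [FORCE]. ROWS is JSON, one flat list of numbers, 6 for each row, row after row: the shift along the tool's x, y, z in cm, then the turn, a rotation vector about the tool's x, y, z in rad. A call has 1 to 8 rows; each row is the pose to reach, as a shift and turn from the pose commanded when the call began, along the tool's axes at that moment; what a row does not reach only later rows make up. A row lasts 1/12 s, in which the tool goes at most 41.7 mm and 7.16 degrees, less where a joint would pass 70% of its speed; a pose out of reach is approached as far as the arm can. A call with a gripper value outside its range is refused whole. OPENING is the gripper command: -1 is fully open, 1 is shut, values between are in proportion, set as the call begins (- or left out, the last holds). The fingers move at their own pace and stop on an object; FORCE is the grip in N (left out, the last holds). Time passes only in rows, so rows that repeat a pose let the fingers close. It gives the time, the measured TCP pose, the force and the opening at its end, in the units of the state.
- ctrl.sense(): the state, without advancing time (a new reading comes with each control period).
- ctrl.capture(name): name is "side" or "top" or "wrist"; returns the picture (480x640x3 uint8, red, green, blue); there is no depth.
- ctrl.get_calibration(name): a dict with "fx", "fy", "cx", "cy" (pixels), "world_to_cam" (4x4, takes a point from world to camera coordinates). Camera axes: x right, y down, z forward; pixel columns grow to the right and rows downward; lengths in mm; the calibration is good to about 2 mm. A picture is of the moment at which its call begins: read the wrist's pose just before it. get_calibration takes no time and is no camera call; for the wrist camera it gives the pose at the moment of the call.
- ctrl.finish_job(): hands the job in, once; it reports no verdict.
Trained networks look in the newest picture that a camera, given by its name, has taken for a name from the list of things; names that differ only in an ending like _2 or _b are one class to them, and where a whole thing is asked for, a point or a joint stands for the part that bears it (a point fixed in the world has none). Each returns a list of dicts, best first, with "score" (0 to 1); they miss things now and then, are a little off and sometimes report something else, mostly with a low value. They report only what shows in the picture. A call takes as long as a camera call. They do not tell look-alikes from the thing itself.
- ctrl.search_frame(thing, camera): "uv" ([column, row] in pixels, amid what is visible of it).
The state is a dict: "time_s": time; "joints": joint angles; "dq": joint speeds; "tau": joint torques, N m; "eef_pos": TCP position; "ee_rot": TCP orientation; "force": force on the tool from outside, world axes, zero at the start; "wrist_torque": the same for the moment, N m; "grip_width": opening from 0.0 (shut) to 1.0 (fully open).
Only numpy, scipy, OpenCV 4.12 (cv2) and the standard library are available. Lean on these libraries where they do the work, as an engineer would, in place of code of your own. Each camera call takes 0.05 s, during which the arm holds its last target.

### The job

I am setting up a height stop to match this adjustable loudspeaker foot. First press the sprung height gauge gently down until its tip rests on top of the foot, to take the foot's height; then draw the stop rod straight up in its block, without forcing it sideways against the bore or pulling it right out, until the gap between the underside of its knob and the top of the block equals the foot's height to within 5 mm. Finish while still gripping the rod there, so that I can lock it; leave the foot and the other things on the table where they stand.

Things in the scene. Friction and masses are not known exactly. Their poses are not given: they have to be found in the camera images.
- height_gauge: Fixed height gauge on the table: dark steel base (80 x 90 x 38 mm, centred 95 mm along the gauge's own +x), a round steel column on the base up to 176 mm above the table, and a grey arm (underside 132 mm, top 164 mm at most) reaching from the column forward over the table to an upright sprung spindle. Origin on the table surface straight below the spindle's axis, z up.
- gauge_spindle (a joint): Travel of the gauge's spindle in m: 0 fully up (where its spring holds and returns it), growing as it is pressed down, at most 0.070. Its flat tip is (0.090 - value) m above the table, so with the tip resting on a part the part's height is 0.090 - value. The spring needs about 1 N at the start and 2.5 N at the end of the travel.
- gauge_knob_top (a point): Centre of the top of the black mushroom knob (36 mm wide, nearly flat top) on the upper end of the spindle; 250 mm above the table when the spindle is up; press here from above. It goes down with the spindle; once the tip rests on something, the knob gives a little further on a stiff overtravel spring inside it (about 2 N per mm, 12 mm at most), which does not change the reading.
- gauge_tip (a point): Centre of the underside of the spindle's tip, a rubber disc 22 mm wide; 90 mm above the table when up.
- speaker_foot: Loose adjustable loudspeaker foot (0.33 kg) standing on the table below the gauge's tip: black rubber base 64 mm wide, threaded stem, round flat steel cap 44 mm wide on top. Its total height is between 34 and 62 mm, different each time, and is locked: a press of up to 100 N does not change it. Origin at the centre of its underside, z up.
- foot_top (a point): Centre of the top of the foot's steel cap; its height above the table is the foot's height.
- stop_block: Fixed dark wooden block, 60 x 60 mm and 110 mm high, on two steel ears with bolts at its y sides (14 mm high, out to 60 mm from the axis), black locking screw on its -x side, 85 mm up, sticking out to 54 mm from the axis. A round upright bore 17.5 mm wide runs down its middle through its whole height. Origin on the table on the bore's axis, z up.
- bore_mouth (a point): Centre of the bore's mouth, on the top face of the block, 110 mm above the table.
- stop_rod: Loose stop rod (0.22 kg nominal): a steel rod 16 mm in diameter and 104 mm long standing in the block's bore, with an aluminium knob 28 mm in diameter and 36 mm tall on top. At the start the knob rests on the block's top face. Origin at the centre of the knob's underside, z up along the rod, so the gap is the origin's height above bore_mouth. The knob is to be gripped by its sides from above. It falls back if let go.
- rod_end (a point): Lower end of the rod, 104 mm below the knob's underside; it must stay inside the bore.
- sand_block: Bystander: cork sanding block, 63 x 105 x 34 mm, loose. Origin at the centre of its underside.
- tape_black: Bystander: roll of black tape, 66 mm wide, 19 mm high, loose. Origin at the centre of its underside.
- tape_measure: Bystander: black and yellow tape measure, 37 x 77 x 62 mm, loose. Origin at the centre of its underside.
Things that resemble listed ones, but are neither listed nor needed, are in the scene too. There is more than one size of the stop_rod; the one meant has the size given above. Leave any purple look-alike of the stop_block alone.

How it is judged (in metres and radians):
On the way:
1. the gauge's tip is pressed onto the top of the foot (contact force between height_gauge and speaker_foot above 0.5 N and value of joint gauge_spindle above 0.02 m and horizontal distance between gauge_tip and foot_top below 0.025 m and z of gauge_tip in the frame of foot_top below 0.003 m and z of stop_rod in the frame of stop_block below 0.115 m), for 0.2 s.
At the end, for the whole second after the job is handed in: The robot grips the rod and holds it still, upright in the bore (within 0.06 rad, lower end within 4 mm of the bore's axis), pressing on the block with less than 12 N, with the gap under the knob equal to the foot's height within 5 mm; the foot stands within 30 mm of where it was (z of stop_rod in the frame of foot_top between 0.105 and 0.115 m and contact force between the fingers and stop_rod above 1 N and contact force between stop_rod and stop_block below 12 N and horizontal distance between rod_end and bore_mouth below 0.004 m and angle between stop_rod's own z axis and vertical below 0.06 rad and linear speed of stop_rod below 0.01 m/s and distance of speaker_foot from where it was at the start of the episode below 0.03 m and angle between speaker_foot's own z axis and vertical below 0.05 rad and contact force between the fingers and speaker_foot below 0.1 N); the arm keeps its last pose, push and grip.
It fails at once if the foot is pressed with more than 40 N (contact force between height_gauge and speaker_foot above 40 N).
It fails at once if the rod is forced against its block with more than 60 N (contact force between stop_rod and stop_block above 60 N).
It fails at once if the rod is pulled right out of the bore (z of rod_end in the frame of bore_mouth above 0 m).
It fails at once if a bystander is moved more than 30 mm (distance of any of sand_block, tape_black, tape_measure from where it was at the start of the episode above 0.03 m).
It also fails if it takes over 45 s, if anything falls off the work surface, if the arm or the gripper's body presses on something with over 40 N, if the wrist force passes 120 N, or if a joint passes its speed limit or range.

## Working session

There is one attempt and no reset: what is moved stays moved. The work goes in short steps, Python scripts to look and compute and a shell command to move; the robot and the scene stay as the last step left them, time stands still between calls to the robot, and variables do not carry over. Pictures are saved under pics/ and viewed, and the job is handed in when it is done.

```bash
ls; mkdir -p pics; python3 - <<'E'
from rig import ctrl
import cv2
s=ctrl.sense(); print(s)
for c in("side","top","wrist"):
    im=ctrl.capture(c); cv2.imwrite(f"pics/{c}0.png",im[:,:,::-1])
    k=ctrl.get_calibration(c); print(c,k)
    for t in("gauge_knob_top","speaker_foot","stop_block","stop_rod","height_gauge","gauge_tip"):
        print(t,[(r["uv"],round(r["score"],2)) for r in ctrl.search_frame(t,c)])
print(ctrl.sense()["time_s"])
E
```

```text
pics
{'time_s': 0.0, 'joints': array([ 1.01259470e+00,  3.13468148e-01,  1.49844500e+00,  1.82556802e-05,
        1.33101100e+00, -2.23377066e-01]), 'dq': array([ 0.00058989,  0.00024759,  0.00054749, -0.00047123,  0.00036036,
        0.00126918]), 'tau': array([-1.33140213e-03, -4.12276447e+01, -2.59745622e+01, -2.90765629e-04,
        4.14043883e-03, -3.80024119e-06]), 'eef_pos': array([172.342606  , 495.57630577, 191.72285002]), 'ee_rot': array([-0.69678762,  0.69765337, -0.11801278,  0.11764255]), 'force': array([-0.41261774, -0.45552247,  0.19975823]), 'wrist_torque': array([ 0.02443707, -0.01527678, -0.02096684]), 'grip_width': 1.0017292139536276}
side {'fx': 522.7472350997591, 'fy': 522.7472350997591, 'cx': 320.7920819664795, 'cy': 234.50891474744503, 'world_to_cam': array([[ 9.74228439e-01, -2.25241023e-01, -1.20594322e-02,
        -5.14202853e+02],
       [-1.17866941e-01, -4.62765565e-01, -8.78609934e-01,
         2.34135235e+02],
       [ 1.92318310e-01,  8.57388193e-01, -4.77387844e-01,
         1.07035234e+03],
       [ 0.00000000e+00,  0.00000000e+00,  0.00000000e+00,
 
[... 1103 characters left out ...]
6.0, 243.0], 0.4)]
height_gauge [([225.4, 260.6], 0.71), ([412.3, 274.4], 0.28)]
gauge_tip [([224.5, 286.4], 0.76), ([179.4, 313.7], 0.66)]
wrist {'fx': 331.00605967142155, 'fy': 331.00605967142155, 'cx': 317.3842448060372, 'cy': 240.5299612394124, 'world_to_cam': array([[ 3.28368150e-01,  9.44549149e-01, -1.12406147e-03,
        -5.23559914e+02],
       [ 9.08175176e-01, -3.15395386e-01,  2.75215552e-01,
        -3.62184781e+01],
       [ 2.59600092e-01, -9.13928665e-02, -9.61381889e-01,
         3.79323838e+02],
       [ 0.00000000e+00,  0.00000000e+00,  0.00000000e+00,
         1.00000000e+00]])}
gauge_knob_top []
speaker_foot []
stop_block []
stop_rod []
height_gauge []
gauge_tip []
1.05
```

View pics/side0.png

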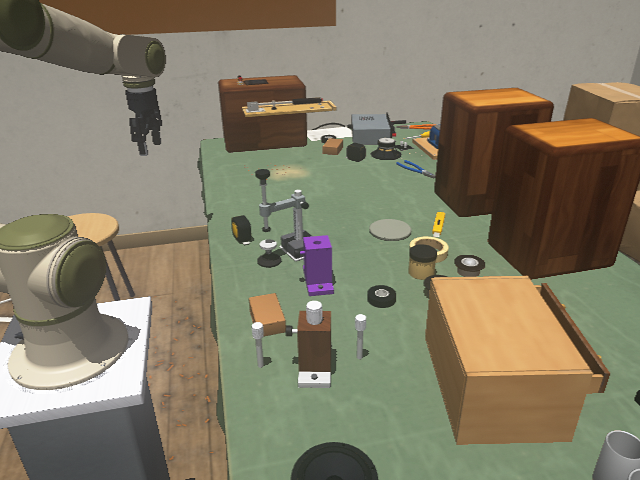

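View pics/top0.png

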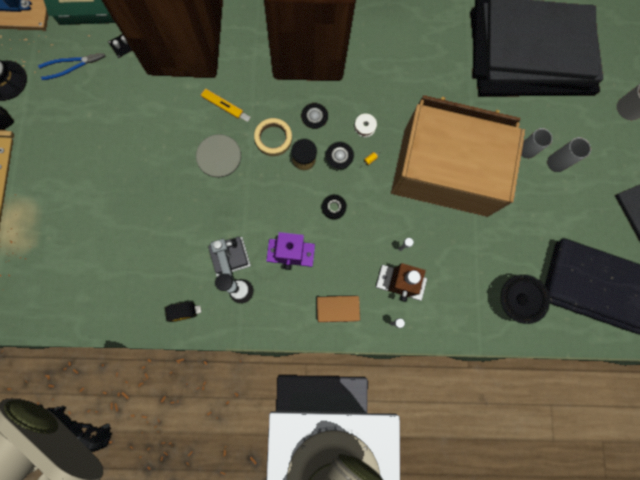

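The side view shows the gauge knob at (262,173), with the foot below it at (268,252). The brown block carries the rod knob at (314,310), and thin look-alike rods stand on either side of it. The purple block is at (318,262). In the top view the gauge knob is at about (225,284), the foot at (241,291) and the rod knob at (414,278). Next I'll zoom in and triangulate.

```bash
python3 - <<'E'
import cv2,numpy as np
a=cv2.imread("pics/side0.png");b=cv2.imread("pics/top0.png")
def z(im,x,y,w,h,f): return cv2.resize(im[y:y+h,x:x+w],None,fx=f,fy=f,interpolation=cv2.INTER_CUBIC)
cv2.imwrite("pics/z1.png",np.hstack([z(a,220,160,100,120,4),z(a,270,290,100,120,4)]))
cv2.imwrite("pics/z2.png",np.hstack([z(b,190,230,80,90,5),z(b,365,230,80,90,5)]))
E
```

```text
(no output)
```

View pics/z1.png

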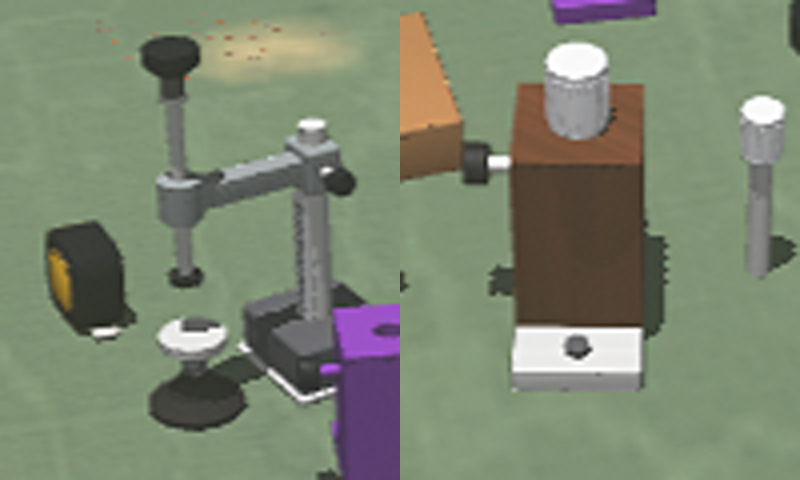

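View pics/z2.png

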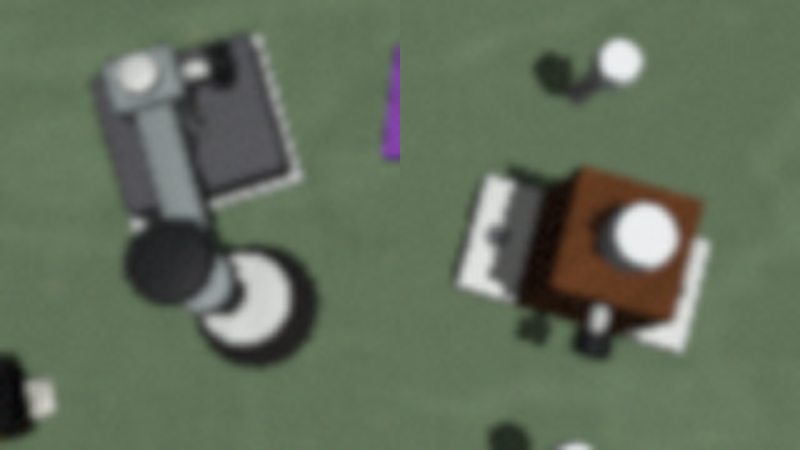

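```bash
cat > h.py <<'E'
import numpy as np
from rig import ctrl
from scipy.optimize import least_squares
from scipy.spatial.transform import Rotation as R
def proj(P,c):
    k=ctrl.get_calibration(c) if isinstance(c,str) else c
    M=k["world_to_cam"]; q=M[:3,:3]@P+M[:3,3]
    return np.array([k["fx"]*q[0]/q[2]+k["cx"],k["fy"]*q[1]/q[2]+k["cy"]])
def tri(obs,x0=(450,0,100),z=None):
    if z is None:
        f=lambda p:np.concatenate([proj(p,c)-u for c,u in obs])
        r=least_squares(f,x0); return r.x,r.fun
    f=lambda p:np.concatenate([proj(np.array([p[0],p[1],z]),c)-u for c,u in obs])
    r=least_squares(f,x0[:2]); return np.r_[r.x,z],r.fun
def pose():
    s=ctrl.sense(); q=s["ee_rot"]; return s,s["eef_pos"],R.from_quat([q[1],q[2],q[3],q[0]]).as_matrix()
E
python3 - <<'E'
from h import *
np.set_printoptions(precision=2,suppress=True)
K=[("side",(262.7,172.5)),("top",(224.4,282.2))]
print("knob",tri(K),tri(K,z=250))
F=[("side",(268,244)),("top",(239,289.6))]
print("foot",tri(F))
r=[("side",(314,305.5)),("top",(414,277.2))]
print("rod",tri(r),tri(r,z=146))
# block corners top view
C=[(585,168),(704,203),(670,318),(552,281)]
P=[tri([("top",(365+(x-400)/5,230+y/5))],z=110)[0] for x,y in C]
P=np.array(P);print(P,P.mean(0))
e=P[1]-P[0];print([np.degrees(np.arctan2(*(P[(i+1)%4]-P[i])[[1,0]])) for i in range(4)])
s,p,M=pose();print(p);print(M)
for n,uv in(("tapem",(180,312)),("sand",(338,308)),("rodA",(399,323)),("rodB",(407,243)),("purple",(290,245)),("gaugecol",(190+138/5,230+72/5))):
    print(n,tri([("top",uv)],z=60)[0])
E
```

```text
knob (array([443.41, 245.98, 245.77]), array([-0.74,  0.12,  0.06, -0.63])) (array([443.06, 244.37, 250.  ]), array([-0.92, -1.28,  0.51, -0.64]))
foot (array([444.36, 242.66,  51.16]), array([-0.51,  0.08,  0.05, -0.49]))
rod (array([ 477.18, -166.6 ,  142.95]), array([-0.64,  0.13,  0.1 , -0.81])) (array([ 476.8 , -167.61,  146.  ]), array([-0.76, -0.88,  0.87, -0.78]))
[[ 510.65 -146.27  110.  ]
 [ 495.6  -202.72  110.  ]
 [ 440.9  -185.64  110.  ]
 [ 456.68 -130.19  110.  ]] [ 475.96 -166.21  110.  ]
[np.float64(-104.92466761374398), np.float64(162.65633969124428), np.float64(74.11356795530708), np.float64(-16.593510016328693)]
[172.52 495.85 192.3 ]
[[ 0.94  0.    0.33]
 [-0.33  0.    0.94]
 [ 0.   -1.    0.  ]]
tapem [385.   379.33  60.  ]
sand [404.62  -0.04  60.  ]
rodA [ 372.58 -148.51   60.  ]
rodB [ 570.31 -170.28   60.  ]
purple [556.27 121.72  60.  ]
gaugecol [552.31 300.29  60.  ]
```

```bash
python3 - <<'E'
from h import *
s,p,M=pose(); print(M.T@(np.array([443.4,245.5,285])-p)/10, M[:,2])
E
python3 -m inch '[0,-2,0,0,0,0, 1,-5,-0.5,0,0,0, 4,-8,-1.7,0,0,0, 7.5,-9.3,-3.2,0,0,0, 11,-9.3,-4.8,0,0,0, 14.5,-9.3,-6.3,0,0,0, 17,-9.3,-7.4,0,0,0, 18,-9.3,-7.8,0,0,0]' 1 40; python3 - <<'E'
from h import *
s,p,M=pose(); print(M.T@(np.array([443.4,245.5,285])-p)/10,s["joints"],s["force"])
E
```

```text
[ 33.80978148  -9.2696359  -14.74417298] [3.28575109e-01 9.44477844e-01 2.63347699e-06]
time_s: 1.72
eef_pos: [319.0, 360.9, 285.3]
ee_rot: [-0.697, 0.697, -0.119, 0.119]
force: [-0.7, -0.1, -0.2]
grip_width: 0.001
[15.56283821  0.04334199 -6.760759  ] [ 6.03467478e-01  1.64255625e-01  1.44604329e+00 -6.20895593e-04
  1.53113603e+00 -6.29262074e-01] [-0.6823416  -0.06382618 -0.17901514]
```

```bash
python3 -m inch '[2,0,-0.9,0,0,0, 5,0,-2.2,0,0,0, 8.5,0,-3.7,0,0,0, 12,0,-5.2,0,0,0, 14.5,0,-6.4,0,0,0, 15.8,0,-6.95,0,0,0, 15.8,0,-6.95,0,0,0]'; python3 - <<'E'
from h import *
import cv2
for c in("side","top","wrist"):
    im=ctrl.capture(c); cv2.imwrite(f"pics/{c}1.png",im[:,:,::-1])
s,p,M=pose(); print(p,s["force"],proj(p,"side"),proj(p,"top"))
a=cv2.imread("pics/side1.png");b=cv2.imread("pics/top1.png")
def z(im,x,y,w,h,f): return cv2.resize(im[y:y+h,x:x+w],None,fx=f,fy=f,interpolation=cv2.INTER_CUBIC)
cv2.imwrite("pics/z3.png",np.hstack([z(a,210,120,100,120,4),z(b,180,220,100,120,4)]))
E
```

```text
time_s: 2.3
eef_pos: [444.5, 244.4, 284.8]
ee_rot: [-0.697, 0.697, -0.119, 0.119]
force: [-1.1, 1.3, -0.9]
grip_width: -0.001
[442.45693412 246.58832638 285.3638225 ] [ 0.76319419 -0.04803028  0.61495932] [260.41765923 156.83753747] [220.73744729 280.03022494]
```

View pics/z3.png

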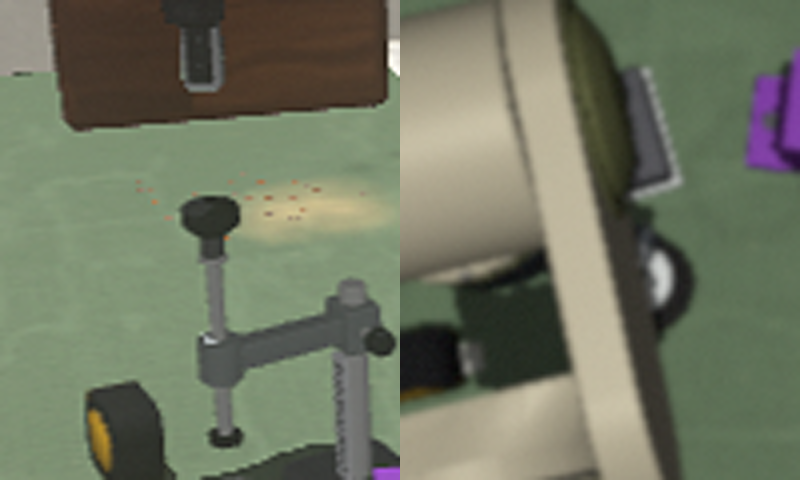

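View pics/wrist1.png

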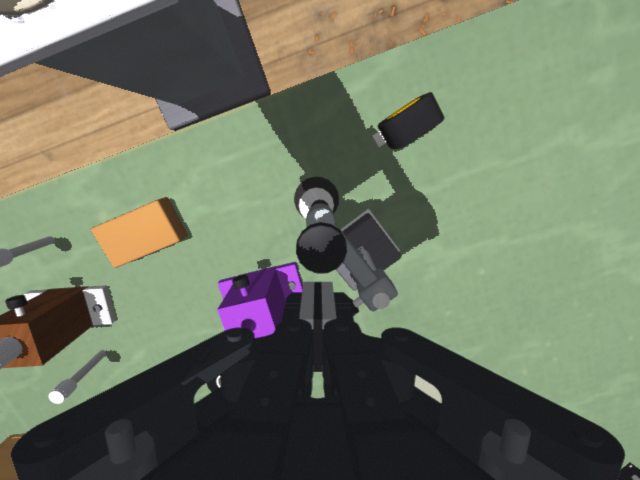

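```bash
python3 - <<'E'
from h import *
import cv2
im=ctrl.capture("wrist");k=ctrl.get_calibration("wrist")
cv2.imwrite("pics/w2.png",im[:,:,::-1])
s,p,M=pose(); print(s["time_s"],p,s["force"],s["joints"],s["grip_width"])
for d in(0,10,20,30,40): print(d,proj(p+[0,0,d],k),proj(p+[0,0,d],"side"))
print("knob",proj(np.array([443.4,245.5,250]),k))
M=k["world_to_cam"];print(-M[:3,:3].T@M[:3,3])
im=ctrl.capture("side");cv2.imwrite("pics/side2.png",im[:,:,::-1])
for c in("side","wrist"):
  for t in("gauge_knob_top","foot_top","gauge_tip","stop_rod"): print(c,t,[(r["uv"],round(r["score"],2)) for r in ctrl.search_frame(t,c)])
a=cv2.imread("pics/side2.png")
cv2.imwrite("pics/z4.png",cv2.resize(a[60:180,190:320],None,fx=5,fy=5,interpolation=cv2.INTER_CUBIC))
E
```

```text
2.5 [442.35461532 246.69888542 285.49217687] [-0.57000374 -0.22740046 -0.57209874] [ 2.76833843e-01  2.21870181e-01  1.37575551e+00  3.58296166e-04
  1.54381312e+00 -9.60837882e-01] 0.00023598185189325116
0 [319.50092523 269.53222067] [260.36476065 156.77389799]
10 [319.59771913 275.98682624] [260.07801666 152.72454854]
20 [319.70516847 283.15198019] [259.78903062 148.64353741]
30 [319.82513525 291.15184667] [259.49777614 144.53049178]
40 [319.9599421  300.14130847] [259.20422642 140.38503299]
knob [318.07320504 252.92233509]
[376.14262668 268.42643967 467.23404785]
side gauge_knob_top [([261.5, 177.2], 0.65)]
side foot_top [([268.5, 245.8], 0.5)]
side gauge_tip [([316.2, 315.2], 0.66), ([264.3, 185.2], 0.52)]
side stop_rod [([316.1, 314.7], 0.85), ([358.6, 327.8], 0.57), ([258.8, 338.4], 0.56)]
wrist gauge_knob_top [([319.9, 247.1], 0.75)]
wrist foot_top [([313.5, 198.6], 0.78)]
wrist gauge_tip [([318.3, 246.6], 0.74)]
wrist stop_rod [([69.7, 384.1], 0.78), ([6.6, 350.7], 0.71), ([17.8, 247.7], 0.56)]
```

View pics/z4.png

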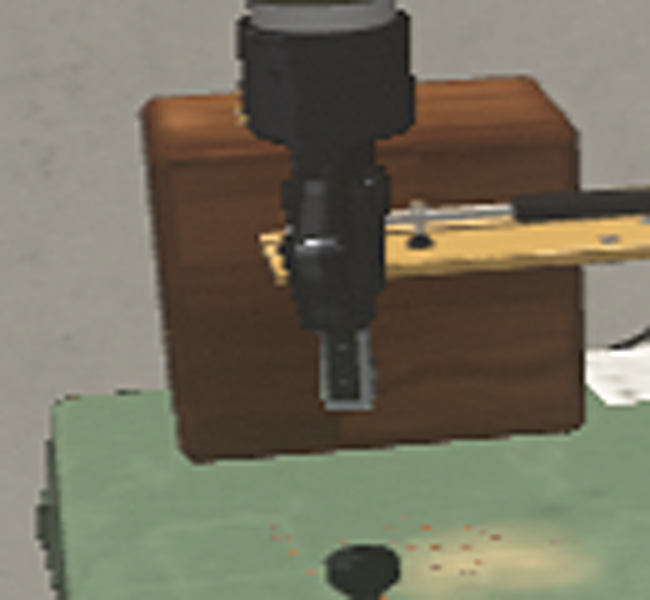

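```bash
python3 - <<'E'
from h import *
import cv2
np.set_printoptions(precision=1,suppress=True)
k=ctrl.get_calibration("wrist")
pts={"foot":(444.4,242.7,50),"knob":(443.4,245.5,248)}
pts["purplehole"]=tri([("top",(290,246))],z=110)[0]
pts["rod"]=np.array((477,-167,146))
for n in pts: print(n,pts[n],proj(np.array(pts[n]),k))
print(proj(pts["purplehole"],"side"))
b=cv2.imread("pics/w2.png")
cv2.imwrite("pics/z5.png",cv2.resize(b[160:360,210:410],None,fx=3,fy=3,interpolation=cv2.INTER_CUBIC))
E
```

```text
foot (444.4, 242.7, 50) [316.7 204.5]
knob (443.4, 245.5, 248) [319.2 250.5]
purplehole [544.9 120.1 110. ] [248.1 323.8]
rod [ 477 -167  146] [-16.2 363.8]
[315.8 242.1]
```

View pics/z5.png

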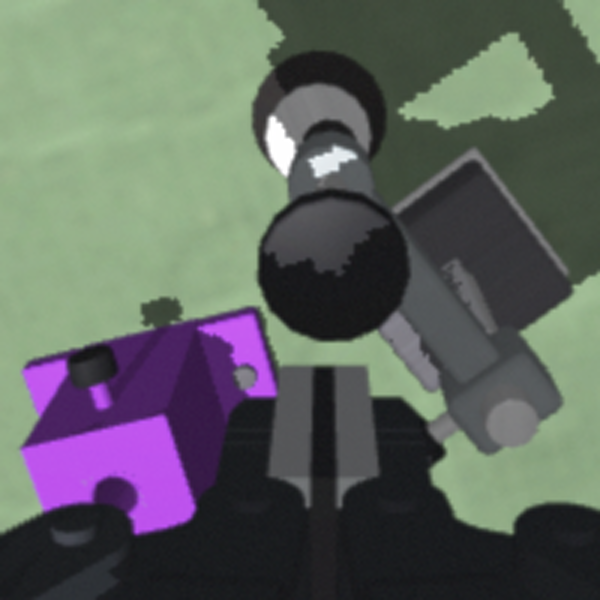

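The wrist calibration agrees with the scene to a few pixels. The drawn fingertips look somewhat higher than the reported TCP, so I'll calibrate that by touching the knob and watching the force.

```bash
python3 -m inch '[0,0.5,0,0,0,0, 0,1.2,0,0,0,0, 0,1.9,0,0,0,0, 0,2.5,0,0,0,0, 0,2.8,0,0,0,0, 0,2.8,0,0,0,0]'; python3 -m inch '[0,0.15,0,0,0,0, 0,0.3,0,0,0,0, 0,0.45,0,0,0,0, 0,0.6,0,0,0,0, 0,0.8,0,0,0,0,0,0.8,0,0,0,0]';  python3 -m inch '[0,0.15,0,0,0,0, 0,0.3,0,0,0,0, 0,0.45,0,0,0,0, 0,0.6,0,0,0,0, 0,0.8,0,0,0,0,0,0.8,0,0,0,0]';
```

```text
time_s: 3.45
eef_pos: [443.0, 245.4, 256.3]
ee_rot: [-0.697, 0.697, -0.118, 0.117]
force: [-0.9, -0.4, -0.8]
grip_width: 0.0
time_s: 3.95
eef_pos: [443.2, 245.4, 248.9]
ee_rot: [-0.697, 0.697, -0.118, 0.118]
force: [0.8, -0.2, 0.6]
grip_width: -0.002
time_s: 4.45
eef_pos: [443.1, 245.4, 240.9]
ee_rot: [-0.697, 0.697, -0.118, 0.118]
force: [0.6, -0.2, 0.5]
grip_width: -0.0
```

```bash
cat > look.py <<'E'
import sys,cv2
from h import *
cam,n,x,y,w,h,f=sys.argv[1],sys.argv[2],*map(int,sys.argv[3:8])
im=ctrl.capture(cam)[:,:,::-1]; cv2.imwrite(f"pics/{n}_full.png",im)
cv2.imwrite(f"pics/{n}.png",cv2.resize(im[y:y+h,x:x+w],None,fx=f,fy=f,interpolation=cv2.INTER_CUBIC))
s,p,M=pose();print(s["time_s"],p,s["force"],s["grip_width"])
E
python3 look.py side a1 200 110 120 160 4
```

```text
4.5 [443.1952014  245.45807536 241.08684241] [-0.03527457  0.8633727  -0.48029909] -0.00016603827506101975
```

View pics/a1.png

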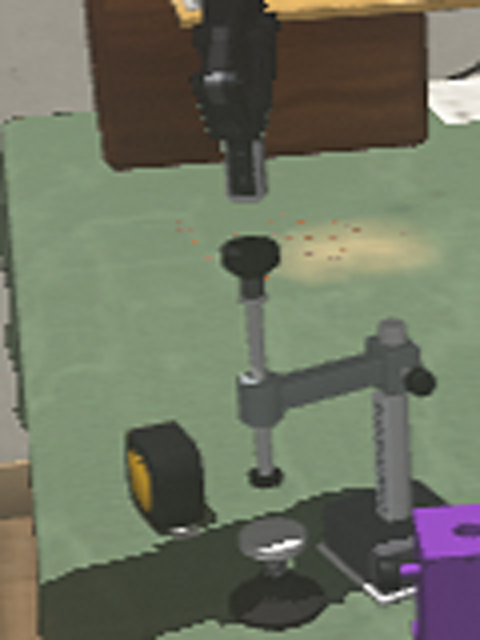

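```bash
python3 look.py wrist a2 180 120 280 200 2; python3 - <<'E'
from h import *
s,p,M=pose()
for d in (0,20,40):print(proj(p+[0,0,d],"wrist"),proj(p+[0,0,d],"side"))
E
```

```text
4.55 [443.29122171 245.46054675 241.26157233] [ 0.87436479  0.48550706 -0.37640416] 0.00021302346654478296
[319.46677121 269.58835263] [262.06298838 174.46491425]
[319.65057543 283.21360955] [261.50970456 166.60314749]
[319.87984975 300.20952728] [260.9478436  158.61950562]
```

View pics/a2.png

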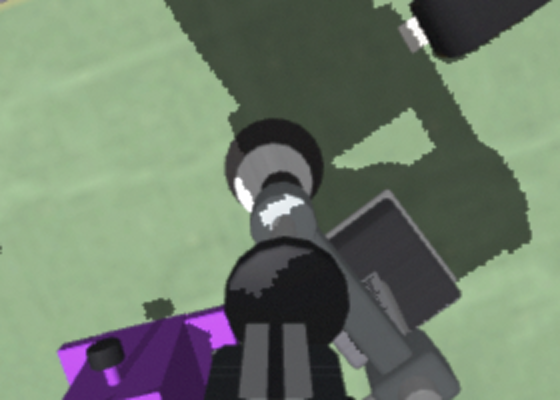

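The fingertips appear about 36 mm above the reported TCP in both the side and wrist views, and the knob hasn't moved. I'll keep going down slowly.

```bash
python3 -m inch '[0,0.4,0,0,0,0, 0,0.9,0,0,0,0, 0,1.4,0,0,0,0, 0,1.8,0,0,0,0, 0,2.0,0,0,0,0, 0,2.0,0,0,0,0]'; for i in 1 2 3; do python3 -m inch '[0,0.15,0,0,0,0, 0,0.3,0,0,0,0, 0,0.4,0,0,0,0, 0,0.4,0,0,0,0]'; done;  python3 look.py side a3 200 110 120 160 4
```

```text
time_s: 5.05
eef_pos: [443.1, 245.4, 220.7]
ee_rot: [-0.697, 0.697, -0.118, 0.117]
force: [0.1, 0.3, -0.6]
grip_width: -0.002
time_s: 5.38
eef_pos: [443.3, 245.5, 217.2]
ee_rot: [-0.697, 0.697, -0.118, 0.118]
force: [-0.2, 0.4, 0.8]
grip_width: -0.004
time_s: 5.72
eef_pos: [443.2, 245.5, 213.0]
ee_rot: [-0.697, 0.697, -0.118, 0.118]
force: [0.8, 0.1, -0.9]
grip_width: 0.001
time_s: 6.05
eef_pos: [443.3, 245.5, 209.2]
ee_rot: [0.697, -0.697, 0.118, -0.118]
force: [1.2, 0.3, 1.6]
grip_width: 0.003
6.1 [443.33032514 245.51816431 209.27449721] [0.15495365 0.66504788 1.64523863] -0.003593525769815449
```

View pics/a3.png

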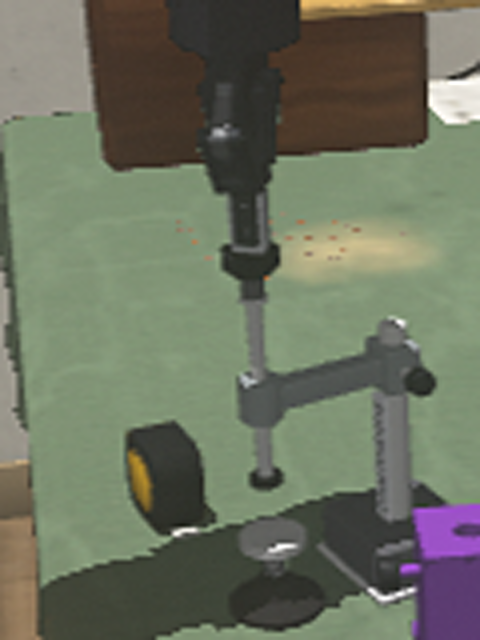

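```bash
python3 -m inch '[0,0.3,0,0,0,0, 0,0.8,0,0,0,0, 0,1.3,0,0,0,0, 0,1.8,0,0,0,0, 0,2.2,0,0,0,0, 0,2.5,0,0,0,0, 0,2.5,0,0,0,0]'; for i in 1 2 3 4 ; do python3 -m inch '[0,0.1,0,0,0,0, 0,0.2,0,0,0,0, 0,0.2,0,0,0,0]' | sed -n '2p;4p'; done;  python3 look.py side a4 200 110 120 160 4
```

```text
time_s: 6.68
eef_pos: [443.1, 245.4, 183.6]
ee_rot: [-0.697, 0.697, -0.118, 0.118]
force: [1.3, 0.7, 1.1]
grip_width: 0.002
eef_pos: [443.2, 245.5, 182.2]
force: [-0.5, 0.1, 2.2]
eef_pos: [443.2, 245.5, 180.2]
force: [0.4, 0.8, 1.4]
eef_pos: [443.2, 245.5, 178.1]
force: [-0.2, 0.2, 1.9]
eef_pos: [443.2, 245.5, 176.1]
force: [-1.0, -0.0, 1.4]
7.7333 [443.24163154 245.47662294 176.19408385] [-0.60783334 -0.39895785  1.8703315 ] 0.0035622148476576534
```

View pics/a4.png

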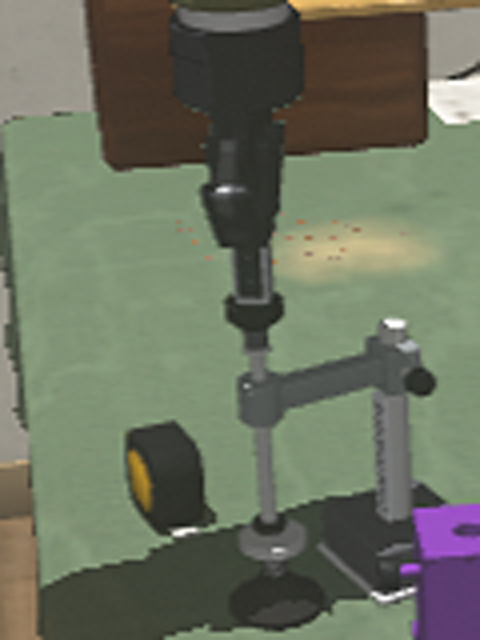

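```bash
for i in 1 2 3 4 ; do python3 -m inch '[0,0.1,0,0,0,0, 0,0.1,0,0,0,0]' | sed -n '2p;4p'; done
```

```text
eef_pos: [443.2, 245.5, 175.2]
force: [-0.4, -0.2, 1.8]
eef_pos: [443.3, 245.5, 174.2]
force: [-0.5, -0.1, 1.8]
eef_pos: [443.3, 245.5, 173.3]
force: [-1.5, -0.2, 3.4]
eef_pos: [443.4, 245.5, 172.4]
force: [-0.5, -0.6, 5.2]
```

```bash
python3 -m inch '[0,0.1,0,0,0,0, 0,0.15,0,0,0,0,0,0.15,0,0,0,0,0,0.15,0,0,0,0,0,0.15,0,0,0,0,0,0.15,0,0,0,0]' | sed -n '1p;2p;4p'; python3 look.py side a5 200 110 120 160 4;
python3 -m inch '[0,-0.3,0,0,0,0, 0,-0.9,0,0,0,0, 0,-1.6,0,0,0,0, 0,-2.3,0,0,0,0, 0,-3,0,0,0,0, 0,-3.5,0,0,0,0, 0,-3.5,0,0,0,0]'
cat > favg.py <<'E'
from h import *
f=[];z=[]
for i in range(4):
    ctrl.capture("side"); s=ctrl.sense(); f.append(s["force"][2]); z.append(s["eef_pos"][2])
print(s["time_s"],np.mean(z),np.mean(f))
E
python3 favg.py;for i in 1 2 3 4 5 ; do python3 -m inch '[0,-0.1,0,0,0,0, 0,-0.1,0,0,0,0]' | sed -n '2p;4p'; python3 favg.py; done
```

```text
time_s: 8.9
eef_pos: [443.4, 245.5, 171.4]
force: [-2.2, -0.6, 7.6]
8.95 [443.40295595 245.5654302  171.34622112] [-1.48848456 -0.17023275  6.82070522] -0.0037113940071622823
time_s: 9.53
eef_pos: [443.7, 245.6, 207.0]
ee_rot: [0.697, -0.697, 0.117, -0.118]
force: [-0.3, 0.2, 0.7]
grip_width: -0.002
9.7333 205.79947715756472 0.9758459077497218
eef_pos: [443.3, 245.5, 206.7]
force: [0.3, 0.2, 1.8]
10.1 206.6945630027831 1.1402010228325565
eef_pos: [443.3, 245.5, 207.9]
force: [-0.4, -0.6, 1.3]
10.4667 207.81457385050408 0.9813790043624455
eef_pos: [443.3, 245.5, 208.9]
force: [0.9, -0.6, 0.2]
10.8333 208.82627502304246 0.9499653617589376
eef_pos: [443.3, 245.5, 210.0]
force: [0.2, -0.6, 0.2]
11.2 209.8231116390229 0.478772376454706
eef_pos: [443.3, 245.5, 210.9]
force: [0.2, 0.5, -0.7]
11.5667 210.73426059965067 0.2846790109007311
```

View pics/a5.png

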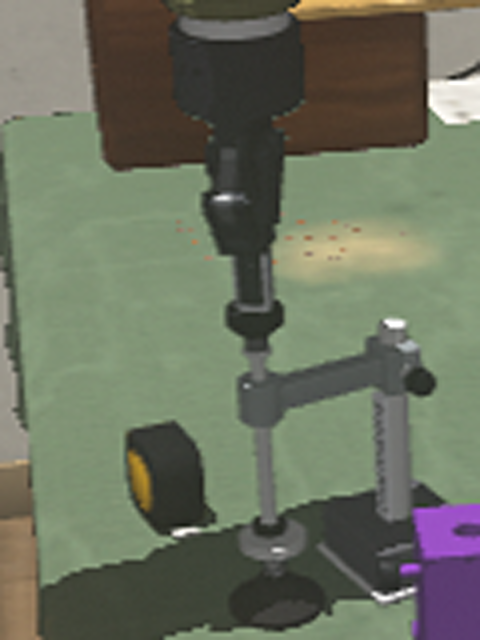

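The press gave a clear step in force: the tip meets the foot at TCP z≈174.1, and the free-spindle contact is at ≈210. That makes the foot about 54 mm high. Now on to the rod.

```bash
python3 - <<'E'
from h import *
s,p,M=pose(); print(p,M.T@(np.array([476.8,-166.5,190])-p)/10)
E
python3 -m inch '[0,-1,0,0,0,0, 0,-2.5,0,0,0,0, 0.5,-3.2,-1.2,0,0,0, 1.7,-3.2,-3.8,0,0,0, 3.2,-3.2,-7.2,0,0,0, 4.8,-3.2,-10.8,0,0,0, 6.4,-3.2,-14.4,0,0,0,7.5,-3.2,-17,0,0,0]' -1 30
python3 - <<'E'
from h import *
s,p,M=pose(); print(p,M.T@(np.array([476.8,-166.5,190])-p)/10)
E
```

```text
[443.24076729 245.47323832 210.71737857] [ 16.70666959   2.07240358 -37.80695894]
time_s: 12.23
eef_pos: [458.3, 57.7, 243.6]
ee_rot: [-0.697, 0.697, -0.118, 0.118]
force: [-0.2, 0.4, -0.5]
grip_width: 1.0
[458.28071048  57.71093292 243.60986963] [  9.13088056   5.37486885 -20.55755461]
```

```bash

python3 -m inch '[1.2,0.5,-2.7,0,0,0, 2.7,1.5,-6.1,0,0,0, 4.2,2.7,-9.5,0,0,0, 5.7,4,-12.9,0,0,0, 7.2,5,-16.3,0,0,0, 8.5,5.3,-19.2,0,0,0, 9.1,5.3,-20.7,0,0,0, 9.1,5.3,-20.7,0,0,0]' -1 30
python3 look.py side b1 200 180 200 220 3
python3 look.py wrist b2 160 120 320 240 2
python3 - <<'E'
from h import *
k=ctrl.get_calibration("wrist")
for z in (110,146): print(proj(np.array([476.8,-166.5,z]),k))
for t in("stop_rod","stop_block"): print(t,[(r["uv"],round(r["score"],2)) for r in ctrl.search_frame(t,"wrist")])
E
```

```text
time_s: 12.9
eef_pos: [476.1, -168.1, 189.9]
ee_rot: [-0.697, 0.697, -0.119, 0.119]
force: [-0.2, 0.6, -0.5]
grip_width: 1.001
12.95 [ 476.1705859  -166.22179619  190.09577108] [1.01506717 1.1652684  0.30653322] 0.9992373531930197
13.0 [ 476.21581111 -165.0559126   190.21588557] [ 0.36846756 -0.6927285  -0.48224844] 0.9961776032967472
[317.54463097 235.5178256 ]
[317.52380916 248.64646099]
stop_rod [([318.3, 246.0], 0.95), ([347.6, 310.2], 0.66), ([301.1, 95.7], 0.57)]
stop_block [([590.9, 189.1], 0.84), ([315.6, 215.1], 0.68)]
```

View pics/b1.png

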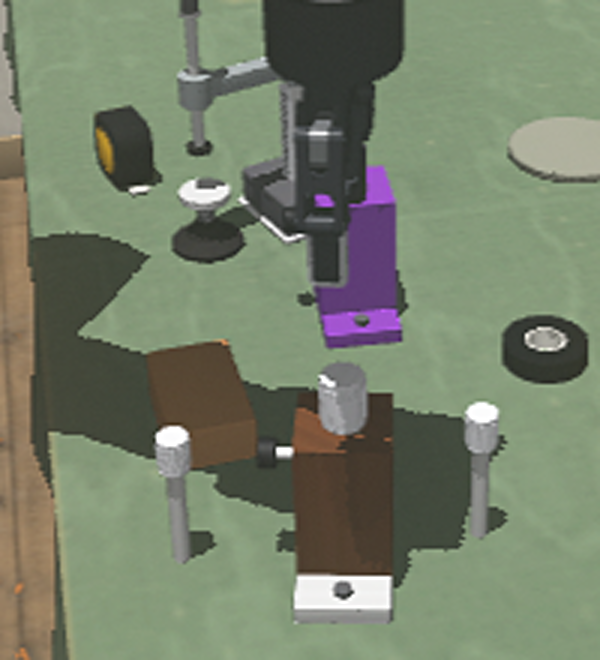

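View pics/b2.png

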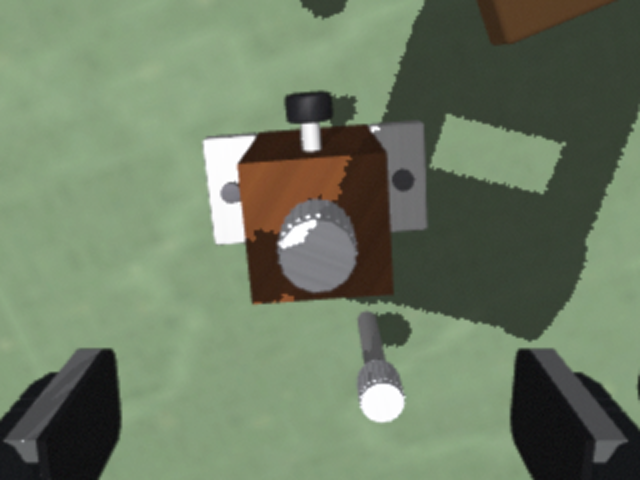

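```bash
python3 - <<'E'
from h import *
np.set_printoptions(precision=2,suppress=True)
s,p,M=pose()
r=[("side",(314,305.5)),("top",(414,277.2)),("wrist",(319,246.5))]
for q in (r,r[2:],r[:2]):
    P=tri(q,z=146)[0]; print(P, M.T@(np.array([P[0],P[1],120])-p)/10)
E
```

```text
[ 476.03 -164.53  146.  ] [-0.01  7.03 -0.05]
[ 475.76 -164.03  146.  ] [-0.06  7.03 -0.01]
[ 476.8  -167.61  146.  ] [ 0.16  7.03 -0.32]
```

```bash

python3 -m inch '[0,0.7,0,0,0,0, 0,2,0,0,0,0, 0,3.5,0,0,0,0, 0,5,0,0,0,0, 0,6.3,0,0,0,0, 0,7.2,0,0,0,0, 0,7.5,0,0,0,0, 0,7.5,0,0,0,0]'
python3 look.py side b3 200 180 200 220 3
python3 look.py wrist b4 0 0 640 480 1
python3 - <<'E'
from h import *
s,p,M=pose();k=ctrl.get_calibration("wrist")
print(proj(np.array([476.0,-165.0,146]),k))
E
```

```text
time_s: 13.77
eef_pos: [476.0, -164.6, 114.4]
ee_rot: [0.697, -0.697, 0.118, -0.117]
force: [0.3, 0.0, 0.3]
grip_width: 1.001
13.8167 [ 476.35117511 -164.88117856  115.02816802] [ 0.20459504 -0.23138048 -0.33407786] 1.0038180529539722
13.8667 [ 476.55382926 -165.08871257  115.42065484] [-0.14461502 -0.66336671  0.21744211] 1.0012499398487549
[319.59019045 290.71913958]
```

View pics/b3.png

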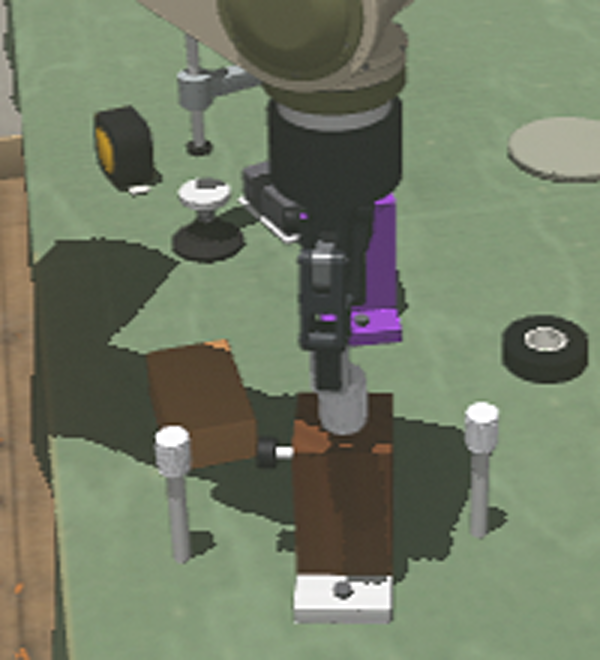

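View pics/b4.png

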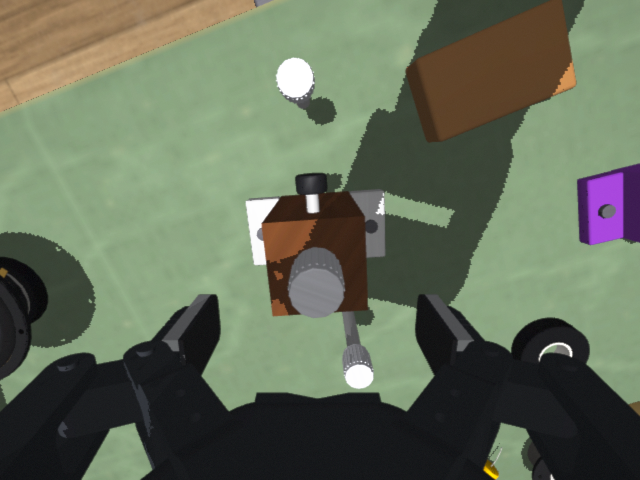

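```bash

python3 -m inch '[0,0.4,0,0,0,0, 0,1.1,0,0,0,0, 0,1.9,0,0,0,0, 0,2.7,0,0,0,0, 0,3.4,-0.05,0,0,0, 0,3.8,-0.05,0,0,0, 0,3.9,-0.05,0,0,0, 0,3.9,-0.05,0,0,0]'
python3 look.py side b5 200 180 200 220 3
python3 look.py wrist b6 0 0 640 480 1
python3 - <<'E'
from h import *
s,p,M=pose();k=ctrl.get_calibration("wrist")
print(proj(np.array([476.0,-165.0,146]),k))
E
```

```text
time_s: 14.53
eef_pos: [475.9, -165.6, 75.5]
ee_rot: [0.697, -0.697, 0.118, -0.118]
force: [-0.0, 0.5, 0.5]
grip_width: 1.0
14.5833 [ 476.10058816 -165.65960836   75.82327212] [ 0.29194642 -0.93523248 -0.08054811] 1.0030390742676154
14.6333 [ 476.21235691 -165.70359217   76.01749299] [-0.77390191  0.10317114 -0.28199693] 0.9971263861505831
[321.95110128 334.33228497]
```

View pics/b5.png

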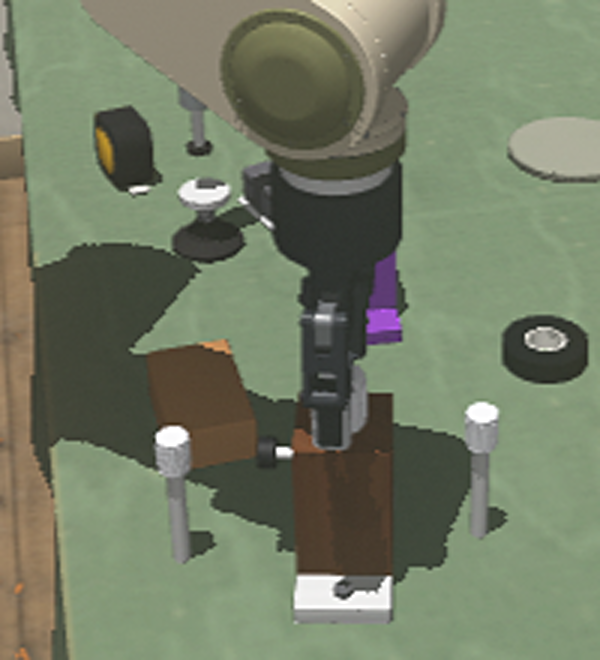

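View pics/b6.png

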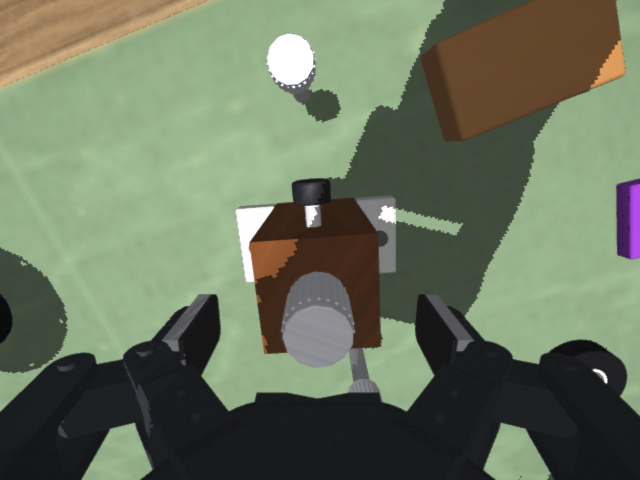

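```bash

python3 -m inch '[0,0,0,0,0,0, 0,0,0,0,0,0, 0,0,0,0,0,0, 0,0,0,0,0,0, 0,0,0,0,0,0, 0,0,0,0,0,0, 0,0,0,0,0,0, 0,0,0,0,0,0]' 1 30
python3 look.py side b7 200 180 200 220 3
python3 look.py wrist b8 0 0 640 480 1
```

```text
time_s: 15.3
eef_pos: [476.1, -165.6, 76.0]
ee_rot: [-0.697, 0.697, -0.118, 0.118]
force: [-0.6, 1.9, 3.7]
grip_width: 0.317
15.35 [ 476.08275058 -165.55848291   75.96864936] [-0.56753274  0.8311094   3.98409382] 0.3147029830409083
15.4 [ 476.11379439 -165.60306267   76.01058403] [-1.13587553  1.26463368  3.51830521] 0.32084951308279486
```

View pics/b7.png

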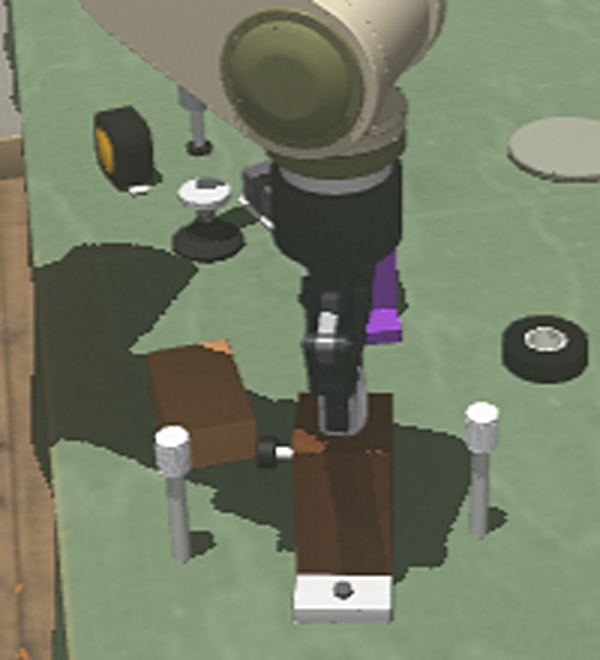

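View pics/b8.png

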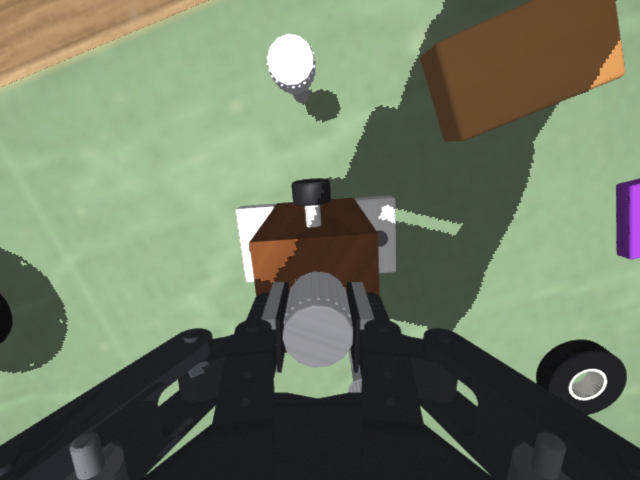

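Gripped: the opening reads 0.317, about 27 mm, which fits the 28 mm knob, and the side forces are small. I'll lift a little and check.

```bash

python3 -m inch '[0,-0.2,0,0,0,0, 0,-0.5,0,0,0,0, 0,-0.8,0,0,0,0, 0,-1,0,0,0,0, 0,-1,0,0,0,0]'
python3 -m inch '[0,-0.3,0,0,0,0, 0,-0.7,0,0,0,0, 0,-1.1,0,0,0,0, 0,-1.5,0,0,0,0,0,-1.8,0,0,0,0, 0,-2,0,0,0,0,0,-2,0,0,0,0]'
python3 look.py side c1 200 180 200 220 3
```

```text
time_s: 15.82
eef_pos: [476.2, -165.7, 86.2]
ee_rot: [-0.697, 0.697, -0.118, 0.118]
force: [-0.4, -0.6, -2.7]
grip_width: 0.314
time_s: 16.4
eef_pos: [476.2, -165.7, 106.3]
ee_rot: [-0.697, 0.697, -0.118, 0.118]
force: [-0.3, -0.4, -3.7]
grip_width: 0.315
16.45 [ 476.0881251  -165.61861852  105.95768843] [ 0.5729538  -0.14703386 -2.84321479] 0.31954513887141456
```

View pics/c1.png

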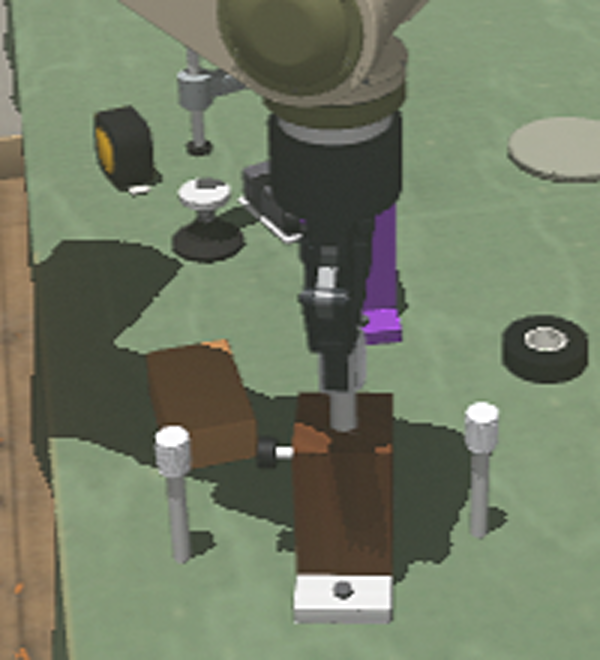

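```bash

python3 -m inch '[0,-0.3,0,0,0,0, 0,-0.8,0,0,0,0, 0,-1.3,0,0,0,0, 0,-1.8,0,0,0,0,0,-2.2,0,0,0,0, 0,-2.4,0,0,0,0,0,-2.4,0,0,0,0,0,-2.4,0,0,0,0]'
python3 look.py side d1 200 160 200 220 3
python3 - <<'E'
from h import *
for z in (110,154,164,174): print(z,3*(proj(np.array([476,-166,z]),"side")-[200,160]))
for t in("stop_rod",): print(t,[(r["uv"],round(r["score"],2)) for r in ctrl.search_frame(t,"side")])
E
```

```text
time_s: 17.12
eef_pos: [476.0, -165.6, 129.8]
ee_rot: [0.697, -0.697, 0.118, -0.118]
force: [0.1, 0.8, -3.4]
grip_width: 0.314
17.1667 [ 475.91547125 -165.55068284  129.64216915] [ 0.09270569 -0.44692154 -2.63865879] 0.3183133276123668
110 [339.01350216 480.07823916]
154 [337.61519743 421.69081638]
164 [337.28869734 408.0575233 ]
174 [336.95886856 394.28523734]
stop_rod [([356.5, 330.3], 0.58), ([258.0, 341.6], 0.53)]
```

View pics/d1.png

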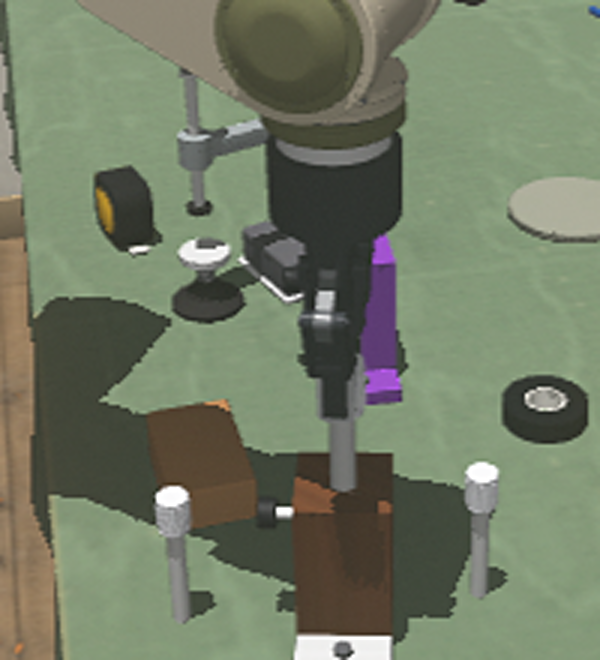

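```bash
python3 - <<'E'
import cv2,numpy as np
a=cv2.imread("pics/b1_full.png")[270:350,280:350];b=cv2.imread("pics/d1_full.png")[270:350,280:350]
cv2.imwrite("pics/e.png",np.hstack([cv2.resize(i,None,fx=5.5,fy=5.5,interpolation=cv2.INTER_CUBIC) for i in(a,b)]))
E
```

```text
(no output)
```

View pics/e.png

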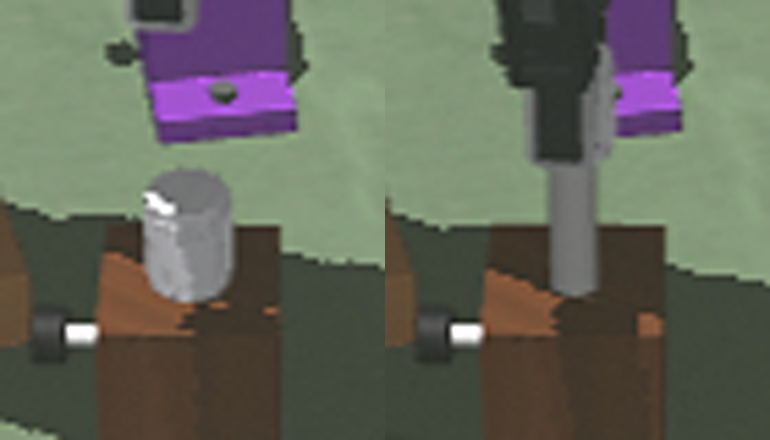

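```bash

python3 -m inch '[0,0,0,0,0,0, 0,0,0,0,0,0, 0,0,0,0,0,0]'
python3 - <<'E'
from rig import ctrl
print(ctrl.finish_job())
E
```

```text
time_s: 17.47
eef_pos: [476.0, -165.6, 129.7]
ee_rot: [0.697, -0.697, 0.118, -0.118]
force: [-0.2, -0.0, -2.8]
grip_width: 0.316
the job is handed in; nothing more can be done
None
```

I took the foot's height with the gauge, at about 54 mm. I then drew the stop rod up by the same amount and handed the job in at 17.5 s, still gripping the rod.

- **Foot height:** I pressed the gauge knob with the shut fingers. The tip met the foot at TCP z ≈ 174.1 mm, where the force began rising at about 2 N per mm. I held it at about 7 N for roughly 0.4 s. The fully-up contact was at z ≈ 210 mm, giving 54 mm with an uncertainty of about 1.5 mm. My first estimate of that contact, on the way down, gave about 53 mm. Rough triangulation from the pictures gave about 51 mm before correcting for a few mm of bias.
- **Rod gap:** the grip rose 53.7 mm from where the knob sat on the block, and the knob's edge in the side pictures gives about 54 mm.
- **Last checks:** the side force was about 0 N, the vertical load was −2.8 N (about the rod's weight), and the opening was 0.316, which fits the 28 mm knob. In the last side picture the rod stood upright in its bore, and the foot and the visible bystanders were where they had been.

**Disagreement:** contact with the gauge knob showed the real fingertips about 40 mm above the reported TCP, although the description places the TCP at the shut tips. I set the press and the grasp by contact and pictures instead. Both lengths are differences in height, so this offset cancels out.

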